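# Gauge the pocket depth of a clamped bar and log it

### The arm

A 6-joint arm with a two-finger parallel gripper is mounted at the origin on the work surface. World frame = base frame: x ahead of the robot, y to its left, z up, the work surface at z = 0. Lengths are in m, angles in rad, forces in N, time in s.
With the tool pointing down it reaches from about 0.3 to 0.75 m from the base axis. Payload 8.5 kg.
Tool frame: the origin (TCP) lies at the centre of the arm's flange, where the gripper is bolted on; the fingertips stand 173 mm ahead of it and the grasp point (between the pads) lies 155 mm ahead of it (env.tcp_to_grasp is the distance from the TCP to the grasp point, in m); z points along the fingers, y is the direction in which the jaws open and shut (so a half turn about z gives the same grasp; the last joint's range is limited). The gripper opens to 85 mm and grips with 20 to 120 N. Pads are 22 mm wide; open, the fingers measure 114 mm over their backs; the gripper's body (76 mm by 85 mm) begins 54 mm behind the grasp point. The pads swing forward as they close: fully open they stand 13 mm farther back than shut.
Start: joints at [0.964, 0.381, 1.297, -0, 1.464, -0.215], TCP at [0.21, 0.508, 0.405] pointing down, gripper open.
Joint ranges: [-3.11, 3.11], [-0.89, 2.33], [0.22, 2.48], [-1.42, 4.56], [0.17, 2.85], [-2.88, 2.88]. Speed limits (rad/s): [2.39, 2.39, 3.14, 3.14, 3.14, 3.14].

### API

Orientations are given as a unit quaternion [w, x, y, z].
In Python, from plant import env, eyes, spotter gives the robot as it stands.
- The arm moves only by the shell command python3 -m jog 'ROWS'. ROWS is JSON, a list of rows, each a list of 3 entries, a list of its own where there are three numbers: the closure, from 0 (fully open) to 1 (shut), then the shift along the tool's x, y, z in cm, then the turn about the tool's z in rad. A call has exactly 10 rows; each row shifts and turns the commanded pose from where the row before left it, along the tool's axes as they then stand; what a row does not reach is not made up. A row lasts 1/12 s, in which the tool goes at most 41.7 mm and 7.16 degrees, less where a joint would pass 70% of its speed; a pose out of reach is approached as far as the arm can. A call with a gripper value outside its range is refused whole. The fingers move at their own pace and stop on an object; the grip force is fixed at half the most. Time passes only in rows, so rows that do not move let the fingers close, or fill a call up. It gives the time, the measured TCP pose, the force and the opening at its end, in the units of the state.
- env.get_state(): the state, without advancing time (a new reading comes with each control period).
- eyes.grab_frame(name): name is "scene" or "top" or "wrist"; returns (picture, depth): 384x512x3 uint8, blue, green, red; 384x512 float32, m along the optical axis (not along the pixel's ray), 0 where there is no reading.
- eyes.calibration(name): a dict with "fov_y" (degrees; the focal length in pixels is half the picture's height over the tangent of half this angle, whatever the lens; pixels are square), "cx", "cy" (the principal point, pixels), "extrinsics" (4x4, takes a point from camera to world coordinates). Camera axes: x right, y down, z forward; pixel columns grow to the right and rows downward; lengths in m; the calibration is good to about 2 mm. A picture is of the moment at which its call begins: read the wrist's pose just before it. calibration takes no time and is no camera call; for the wrist camera it gives the pose at the moment of the call.
- env.job_done(): hands the job in, once; it reports no verdict.
Trained networks look in the newest picture that a camera, given by its name, has taken for a name from the list of things; names that differ only in an ending like _2 or _b are one class to them, and where a whole thing is asked for, a point or a joint stands for the part that bears it (a point fixed in the world has none). Each returns a list of dicts, best first, with "confidence" (0 to 1); they miss things now and then, are a little off and sometimes report something else, mostly with a low value. They report only what shows in the picture. A call takes as long as a camera call. They do not tell look-alikes from the thing itself.
- spotter.look_for(camera, query): "xy" ([column, row] in pixels, amid what is visible of it).
The state is a dict: "time_s": time; "joint_positions": joint angles; "qd": joint speeds; "joint_torque": joint torques, N m; "tcp_pos": TCP position; "orientation": TCP orientation; "wrist_force": force on the tool from outside, world axes, zero at the start; "wrist_torque": the same for the moment, N m; "opening": finger opening in m.
Only numpy, scipy, OpenCV 4.12 (cv2) and the standard library are available. Lean on these libraries where they do the work, as an engineer would, in place of code of your own. Each camera call takes 0.05 s, during which the arm holds its last target. There are 200 camera calls.

### The job

Take the depth gauge from its stand, feel with its sprung probe for the slot in the top of the bar clamped in the vise, push it slowly and gently down until the gauge's foot sits flat on the bar, and leave it seated there. Then read the depth from the probe and swing the tally lever fully over: towards its robot-side end if the slot is shallower than 10 mm, towards the far end if it is deeper. Do not ram the gauge into the bar.

Things in the scene. Friction and masses are not known exactly. Their poses are not given: they have to be found in the camera images.
- vise_mid (a point): point level with the bar's flat top, over the middle of the vise, 50 mm above the table. The bar's one slot is a blind pocket 24 mm long across the bar (x) and 9 mm wide along the bar (y), flat floor either about 6 or about 14 mm down. It lies on the vise's middle line (x = 0), but the bar was clamped unmeasured: the slot is anywhere up to 20 mm either side of this point along y
- vise: fixed, level blue base plate 110 x 170 mm with two dark jaws holding an aluminium bar 44 mm wide (x), 150 mm long (y), 40 mm high; jaws end 12 mm below the bar's top. Origin on the table under its middle (50 mm below vise_mid), x across the bar, y along it, z up. (A second such bar lies on a plywood board: not to be measured.)
- gauge_grip (a point): point on the centre line of the gauge's black column, 42 mm above the underside of its foot; axes as gauge. The column is 20 mm (x) by 24 mm (y) and stands from 12 to 64 mm above the underside: take it here from above. Gauge 0.45 kg in all
- gauge: the depth gauge; origin at the centre of the flat underside of its steel foot (34 mm in x, 70 mm in y, 12 mm high); z up through the column, y along the foot; it bears on two round runners 30 mm either side of the probe. The probe, a steel pin 6 mm in diameter with a round end, sticks out downward from this point, 18 mm when free.
- probe (a joint): how far the probe is pushed up into the gauge, m: 0 = free, 0.018 = level with the foot. Foot flat on the bar, probe in the slot: slot depth = 0.018 - this. Pushing in takes 7 to 8 N (spring 4.2 to 5.3 N, plus 2.5 N of friction), more than the gauge's weight; once seated it stays by itself. The probe's tail ends 6 mm + this above the column's top
- stand: the gauge's stand, a fixed grey plastic block 60 mm (x) by 90 mm (y) by 30 mm high with a 16 mm hole right through it; origin on the table under its middle, z up. The gauge rests on its top over the hole, so it lifts straight off
- tally_base: base of the tally lever, a fixed grey block 70 mm (x) by 50 mm (y) by 25 mm high; origin on the table under its middle, z up. The lever pivots about a y axis 22 mm above the table in its middle and swings in the base's x-z plane; the base's -x side faces the robot
- tally (a joint): lever angle, rad: 0 = leaning fully to the base's -x side (robot side: slot shallower than 10 mm), 1.0 = leaning fully to its +x side (far side: deeper). It starts near upright (0.5), moves with about 1 N at the ball and stays where it is left
- tally_tip (a point): centre of the lever's black ball, 26 mm in diameter, 80 mm from the pivot: 102 mm above the table upright, 92 mm at either end, 38 mm to either side of the base's middle at the ends
Mind the look-alikes: they are no part of the job. What is shaped like the gauge but pink is not meant.

How it is judged:
On the way, in this order (a step that is already met when the one before it is completed fails the run):
1. the gauge's foot is pushed flat onto the clamped bar with the probe in its slot (z of gauge in the frame of vise between 0.047 and 0.0518 m and y of gauge in the frame of vise between -0.03 and 0.03 m and x of gauge in the frame of vise between -0.015 and 0.015 m and angle between gauge's own z axis and vertical below 0.035 rad and value of joint probe below 0.0155 m), for 0.3 s.
2. with the gauge still seated, the tally lever is at the end that matches the depth (all of step 1 and ((value of joint probe above 0.008 m and value of joint tally below 0.15 rad) or (value of joint probe below 0.008 m and value of joint tally above 0.85 rad))), for 0.2 s.
At the end, for the whole second after the job is handed in: The gauge is let go and at rest, its foot flat on the clamped bar (within 1.8 mm, 2 degrees) with the probe in the slot (pushed in under 15.5 mm); the tally lever is within 0.15 rad of its robot-side end if the slot is shallower than 10 mm, of its far end if deeper (all of step 2 and linear speed of gauge below 0.02 m/s); the robot touches nothing.
It fails at once if the gauge is rammed into the bar or vise (more than 40 N between gauge and bar) (contact force between gauge and bar above 40 N or contact force between gauge and vise above 40 N).
It also fails if it takes over 64 s, if anything falls off the work surface, if the arm or the gripper's body presses on something with over 40 N, if the wrist force passes 120 N, or if a joint passes its speed limit or range.

## Working session

There is one attempt and no reset: what is moved stays moved. The work goes in short steps, Python scripts to look and compute and a shell command to move; the robot and the scene stay as the last step left them, time stands still between calls to the robot, and variables do not carry over. Pictures are saved under pics/ and viewed, about 8 in all and at most 12, crops included, and the job is handed in when it is done.

```bash
ls; mkdir -p pics; cat > h.py <<'E'
import numpy as np, cv2
from plant import env, eyes, spotter
def world(cam, px, depth, cal=None):
    c=cal or eyes.calibration(cam); f=192/np.tan(np.radians(c["fov_y"])/2)
    px=np.atleast_2d(px).astype(float); d=np.array([depth[int(v),int(u)] for u,v in px])
    P=np.c_[(px[:,0]-c["cx"])/f*d,(px[:,1]-c["cy"])/f*d,d,np.ones(len(d))]
    return (P@np.array(c["extrinsics"]).T)[:,:3]
def cloud(cam, depth):
    c=eyes.calibration(cam); f=192/np.tan(np.radians(c["fov_y"])/2)
    v,u=np.mgrid[:384,:512]; P=np.stack([(u-c["cx"])/f*depth,(v-c["cy"])/f*depth,depth,np.ones_like(depth)],-1)
    return (P@np.array(c["extrinsics"]).T)[...,:3]
E
python3 - <<'E'
from h import *
s=env.get_state();print(s)
for n in ("top","scene"):
    im,d=eyes.grab_frame(n);cv2.imwrite(f"pics/{n}0.png",im);np.save(f"{n}0.npy",d)
    for q in ("gauge","vise","stand","tally_base","tally_tip"):
        for r in spotter.look_for(n,q)[:4]:
            print(n,q,round(r["confidence"],2),np.round(r["xy"]),np.round(world(n,r["xy"],d),3))
a=cv2.imread("pics/top0.png")
print(eyes.calibration("top"))
E
```

```text
pics
{'time_s': 0.0, 'joint_positions': array([ 9.63693152e-01,  3.81186440e-01,  1.29825804e+00, -2.23617625e-05,
        1.46358238e+00, -2.15247740e-01]), 'qd': array([-0.00031301,  0.00015311, -0.00063312, -0.00070305, -0.00053134,
       -0.00170227]), 'joint_torque': array([-2.51158621e-03, -4.48456800e+01, -2.31270629e+01, -2.74669128e-04,
        4.87696103e-03, -2.30333291e-05]), 'tcp_pos': array([0.20999739, 0.50828147, 0.40411765]), 'orientation': array([-2.76426961e-04,  1.94675355e-01,  9.80867469e-01, -6.61775314e-04]), 'wrist_force': array([-0.67344797, -0.30679144,  0.8925714 ]), 'wrist_torque': array([-0.06465961,  0.0108409 , -0.00324434]), 'opening': 0.08554617164622805}
top gauge 0.93 [392. 220.] [[ 0.466 -0.357  0.08 ]]
top gauge 0.56 [335. 203.] [[ 0.502 -0.234  0.084]]
top vise 0.64 [233. 179.] [[ 0.557 -0.013  0.052]]
top vise 0.46 [114. 194.] [[0.522 0.258 0.034]]
top stand 0.72 [336. 211.] [[ 0.487 -0.244  0.042]]
top tally_base 0.84 [116. 194.] [[0.524 0.255 0.029]]
top tally_tip 0.63 [102. 193.] [[0.517 0.256 0.114]]
scene gauge 0.94 [192. 181.] [[ 0.512 -
[... 174 characters left out ...]
e vise 0.59 [384. 246.] [[0.523 0.264 0.031]]
scene vise 0.34 [190. 192.] [[ 0.53  -0.237  0.029]]
scene stand 0.67 [193. 194.] [[ 0.531 -0.23   0.025]]
scene tally_base 0.92 [382. 246.] [[0.521 0.26  0.028]]
scene tally_tip 0.59 [392. 228.] [[0.527 0.271 0.098]]
{'fov_y': 49.377586672493834, 'cx': 256.97157501663224, 'cy': 193.8772061574858, 'extrinsics': array([[ 6.53701976e-03, -9.95871531e-01,  9.05381699e-02,
         4.39769356e-01],
       [-9.99978607e-01, -6.48950236e-03,  8.19204326e-04,
        -6.71940829e-02],
       [-2.28274600e-04, -9.05415882e-02, -9.95892649e-01,
         9.78340717e-01],
       [ 0.00000000e+00,  0.00000000e+00,  0.00000000e+00,
         1.00000000e+00]])}
```

```bash
python3 - <<'E'
from h import *
a=cv2.imread("pics/top0.png")[90:320,40:470]
cv2.imwrite("pics/top0c.png",cv2.resize(a,(800,428),interpolation=cv2.INTER_CUBIC))
d=np.load("top0.npy");W=cloud("top",d)
def rect(name,x,y,z):
    m=(W[...,0]>x[0])&(W[...,0]<x[1])&(W[...,1]>y[0])&(W[...,1]<y[1])&(W[...,2]>z[0])&(W[...,2]<z[1])&(d>0)
    P=W[m]; r=cv2.minAreaRect(P[:,:2].astype(np.float32)*1000)
    print(name,len(P),np.round(np.median(P[:,2]),4),np.round(r[0],1),np.round(r[1],1),round(r[2],1))
rect("bar",(.42,.68),(-.12,.11),(.045,.062))
rect("vise plate",(.42,.68),(-.15,.14),(.006,.018))
rect("stand top",(.4,.6),(-.30,-.18),(.022,.034))
rect("foot",(.4,.6),(-.30,-.18),(.036,.048))
rect("col",(.4,.6),(-.30,-.18),(.08,.115))
rect("pink col",(.38,.6),(-.42,-.31),(.06,.115))
rect("tally base",(.45,.6),(.2,.33),(.018,.03))
rect("ball",(.4,.65),(.18,.36),(.085,.13))
E
```

```text
bar 1274 0.0497 [579.1 -25.8] [ 44.9 150. ] 10.7
vise plate 1409 0.0099 [553.4 -20.1] [245.7 173.8] 10.6
stand top 579 0.0297 [ 504.9 -245.7] [60.  90.9] 12.9
foot 327 0.0413 [ 504.8 -246. ] [33.8 70.9] 12.9
col 116 0.0937 [ 504.5 -245.8] [20.3 23.9] 12.0
pink col 138 0.0805 [ 463.6 -366.3] [24.  20.9] 35.6
tally base 531 0.0245 [514.9 261.9] [69.9 50.7] 2.8
ball 127 0.1105 [517.7 261.2] [23.7 23.4] 89.4
```

View pics/top0c.png

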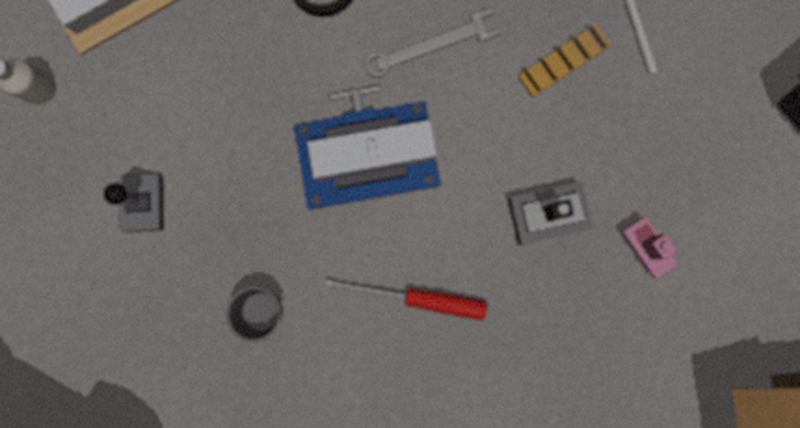

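View pics/scene0.png

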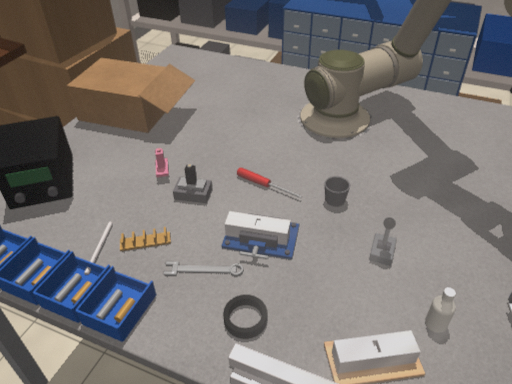

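The real gauge (black column on the grey stand) is at crop (560,210). The pink one at (650,245) is to be ignored. The clamped bar is at (372,150), with its slot faintly visible near the middle, and the tally is at (140,200). All heights and sizes match the given ones. I'll move over the gauge and refine the vise and slot on the way.

```bash
python3 -m jog '[[0,[-2.8,-2.92,0],0],[0,[-2.8,-2.92,0],0],[0,[-2.8,-2.92,0],0],[0,[-2.8,-2.92,0],0],[0,[-2.8,-2.92,0],0],[0,[-2.8,-2.92,0],0],[0,[-2.8,-2.92,0],0],[0,[-2.8,-2.92,0],0],[0,[-2.8,-2.92,0],0],[0,[-2.8,-2.92,0],0]]'
python3 -m jog '[[0,[-2.8,-2.92,0],0],[0,[-2.8,-2.92,0],0],[0,[-2.8,-2.92,0],0],[0,[-2.8,-2.92,0],0],[0,[-2.8,-2.92,0],0],[0,[-2.8,-2.92,0],0],[0,[-2.8,-2.92,0],0],[0,[-2.8,-2.92,0],0],[0,[-2.8,-2.92,0],0],[0,[-2.8,-2.92,0],0]]'
python3 -m jog '[[0,[0,0,0],0.106],[0,[0,0,0],0.106],[0,[0,0,0],0.106],[0,[0,0,0],0.106],[0,[0,0,0],0.106],[0,[0,0,0],0.106],[0,[0,0,0],0.106],[0,[0,0,0],0.106],[0,[0,0,0],0.106],[0,[0,0,0],0]]'
python3 - <<'E'
from h import *
# vise plate by colour, from first top picture
im=cv2.imread("pics/top0.png").astype(int);d=np.load("top0.npy");W=cloud("top",d)
blue=(im[...,0]>1.5*im[...,2])&(im[...,0]>50)&(d>0)&(abs(W[...,0]-.57)<.13)&(abs(W[...,1]+.02)<.13)
r=cv2.minAreaRect(W[blue][:,:2].astype(np.float32)*1000);print("plate",blue.sum(),r)
bar=(abs(W[...,2]-.05)<.004)&(abs(W[...,0]-.58)<.06)&(abs(W[...,1]+.02)<.1)
r=cv2.minAreaRect(W[bar][:,:2].astype(np.float32)*1000);c=np.array(r[0])/1000;t=np.radians(r[2])
R=np.array([[np.cos(t),-np.sin(t)],[np.sin(t),np.cos(t)]]);L=(W[...,:2]-c)@R
ins=(abs(L[...,0])<.018)&(abs(L[...,1])<.06)
low=ins&(W[...,2]<.046)&(d>0);print("slot px",low.sum(),L[low].mean(0) if low.any() else 0,np.sort(W[low][:,2])[:8])
g=im.sum(2);
for y in np.arange(-.03,.031,.004):
    m=(abs(L[...,0])<.01)&(abs(L[...,1]-y)<.003);print(round(y,3),m.sum(),g[m].mean().round(),W[m][:,2].mean().round(4))
# wrist
s=env.get_state();im,d=eyes.grab_frame("wrist");W=cloud("wrist",d);cv2.imwrite("pics/w1.png",im)
def rect(name,z):
    m=(abs(W[...,0]-.505)<.06)&(abs(W[...,1]+.246)<.06)&(W[...,2]>z[0])&(W[...,2]<z[1])&(d>0)
    P=W[m];
    if len(P)>20: r=cv2.minAreaRect(P[:,:2].astype(np.float32)*1000);print(name,len(P),np.round(np.median(P[:,2]),4),np.round(r[0],1),np.round(r[1],1),round(r[2],1))
rect("stand",(.024,.034));rect("foot",(.037,.047));rect("col",(.085,.099));rect("tail",(.099,.125))
q=s["orientation"];print(s["tcp_pos"],q,s["joint_positions"],s["time_s"])
E
```

```text
time_s: 1.43
tcp_pos: [0.3573, 0.1296, 0.405]
orientation: [0.0, 0.195, 0.981, 0.0]
wrist_force: [0.4, 1.0, 0.4]
opening: 0.085
time_s: 2.27
tcp_pos: [0.5049, -0.2473, 0.4047]
orientation: [0.0, 0.195, 0.981, -0.0]
wrist_force: [0.7, 0.6, 0.4]
opening: 0.0855
time_s: 3.1
tcp_pos: [0.5046, -0.2453, 0.4047]
orientation: [-0.0, 0.625, 0.781, 0.0]
wrist_force: [0.6, 0.0, 0.3]
opening: 0.0853
plate 1354 ((577.1995849609375, -18.714981079101562), (108.42696380615234, 167.78594970703125), 10.558444023132324)
slot px 47 [ 0.00013497 -0.00044519] [0.04002035 0.0400707  0.04063974 0.0409207  0.04149241 0.04164869
 0.0417816  0.04201971]
-0.03 23 465.0 0.0502
-0.026 26 469.0 0.0496
-0.022 25 466.0 0.0504
-0.018 23 467.0 0.0503
-0.014 22 468.0 0.0496
-0.01 25 464.0 0.0497
-0.006 23 449.0 0.0484
-0.002 22 458.0 0.0438
0.002 23 451.0 0.0435
0.006 26 455.0 0.0476
0.01 25 466.0 0.0498
0.014 22 466.0 0.0498
0.018 23 467.0 0.0496
0.022 25 466.0 0.0494
0.026 25 466.0 0.0496
0.03 24 466.0 0.0498
stand 2135 0.0298 [ 504.1 -247.8] [60.1 90.4] 13.3
foot 1175 0.0416 [ 504.1 -247.4] [34.  69.8] 13.3
col 438 0.0934 [ 503.7 -247.3] [20.4 23.4] 13.4
tail 108 0.0998 [ 504.  -247.5] [10.3 11.4] 13.2
[ 0.50457651 -0.24525731  0.40471743] [-1.96282589e-05  6.24682847e-01  7.80878569e-01  1.82768187e-06] [-6.63439164e-01  4.00086615e-01  1.26616596e+00  4.11690342e-06
  1.47537929e+00 -8.84785246e-01] 3.1
```

```bash
python3 -m jog '[[0,[-0.19,-0.09,1],-0.01],[0,[0,0,2.5],0],[0,[0,0,2.5],0],[0,[0,0,2.5],0],[0,[0,0,2.5],0],[0,[0,0,2.5],0],[0,[0,0,2.0],0],[0,[0,0,1.3],0],[0,[0,0,0.8],0],[0,[0,0,0.2],0]]'
python3 -m jog '[[0.3,[0,0,0],0],[0.5,[0,0,0],0],[0.6,[0,0,0],0],[1,[0,0,0],0],[1,[0,0,0],0],[1,[0,0,0],0],[1,[0,0,0],0],[1,[0,0,0],0],[1,[0,0,0],0],[1,[0,0,0],0]]'
python3 -m jog '[[1,[0,0,-0.3],0],[1,[0,0,-0.8],0],[1,[0,0,-1],0],[1,[0,0,-1.3],0],[1,[0,0,-1.3],0],[1,[0,0,-1.3],0],[1,[0,0,-1],0],[1,[0,0,0],0],[1,[0,0,0],0],[1,[0,0,0],0]]'
python3 - <<'E'
from h import *
s=env.get_state();print(s["wrist_force"],s["tcp_pos"],s["opening"])
a,d=eyes.grab_frame("scene");b,_=eyes.grab_frame("wrist")
cv2.imwrite("pics/g1.png",np.hstack([cv2.resize(a[100:300,120:380],(400,308)),cv2.resize(b,(400,308))]))
E
```

```text
time_s: 3.98
tcp_pos: [0.5039, -0.2473, 0.2251]
orientation: [-0.001, 0.619, 0.786, -0.0]
wrist_force: [-0.2, 0.5, 0.1]
opening: 0.0851
time_s: 4.82
tcp_pos: [0.5042, -0.2473, 0.2273]
orientation: [0.0, 0.619, 0.785, 0.0]
wrist_force: [-1.0, 2.0, 4.7]
opening: 0.019
time_s: 5.65
tcp_pos: [0.5039, -0.2472, 0.2961]
orientation: [-0.001, 0.619, 0.785, -0.0]
wrist_force: [-0.4, 0.2, -5.1]
opening: 0.0196
[-0.39151598  0.18225115 -5.13657992] [ 0.50393963 -0.24722479  0.29611703] 0.01961685830998217
```

View pics/g1.png

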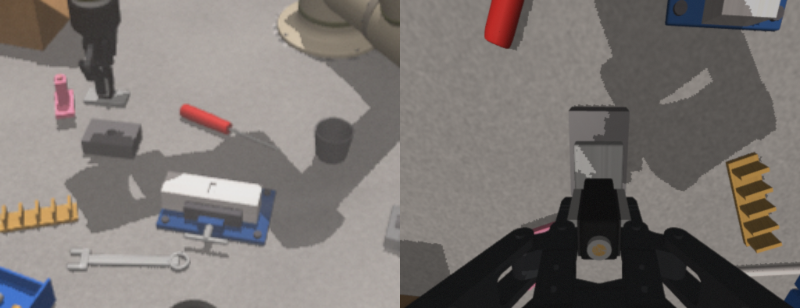

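```bash
python3 -m jog '[[1,[0.8,0.7,-0.5],0],[1,[1.8,1.6,-0.5],0],[1,[2,1.8,-0.5],0],[1,[2,1.8,-0.5],0],[1,[2,1.8,0],0],[1,[2,1.8,0],0],[1,[1.8,1.6,0],0],[1,[1.34,1.03,0],0.048],[1,[0,0,0],0],[1,[0,0,0],0]]'
python3 - <<'E'
from h import *
s=env.get_state();print(s["tcp_pos"],s["orientation"],s["wrist_force"])
im,d=eyes.grab_frame("wrist");W=cloud("wrist",d);np.savez("w2.npz",im=im,d=d,W=W)
t=np.radians(10.6);R=np.array([[np.cos(t),-np.sin(t)],[np.sin(t),np.cos(t)]])
bar=(abs(W[...,2]-.05)<.003)&(d>0);L=(W[...,:2]-[.579,-.0258])@R
bar&=(abs(L[...,0])<.04)&(L[...,1]>-.03)&(L[...,1]<.1)
r=cv2.minAreaRect(W[bar][:,:2].astype(np.float32)*1000);print("bar part",r,np.median(W[bar][:,2]),"L",L[bar].min(0),L[bar].max(0))
low=(d>0)&(abs(L[...,0])<.018)&(abs(L[...,1])<.025)&(W[...,2]<.047)
r=cv2.minAreaRect(W[low][:,:2].astype(np.float32)*1000);print("slot",low.sum(),r,"L",L[low].mean(0),"z",np.percentile(W[low][:,2],[2,10,50,90]))
cv2.imwrite("pics/w2.png",im)
E
```

```text
time_s: 6.58
tcp_pos: [0.5903, -0.0842, 0.3164]
orientation: [-0.0, 0.637, 0.771, -0.0]
wrist_force: [0.6, -0.3, -4.4]
opening: 0.0192
[ 0.59033126 -0.08416589  0.31642815] [-3.77938113e-04  6.37093460e-01  7.70786450e-01 -1.68229954e-04] [ 0.62001707 -0.29333736 -4.44862735]
bar part ((574.1240234375, -5.1469268798828125), (44.17680740356445, 102.41799926757812), 10.728606224060059) 0.04986630926745794 L [-0.02316542 -0.02997413] [0.0210441  0.07241895]
slot 376 ((578.49072265625, -28.841764450073242), (23.95488739013672, 8.561117172241211), 10.664982795715332) L [-0.0009701  -0.00284116] z [0.04257644 0.04306927 0.04393327 0.04487436]
```

View pics/w2.png

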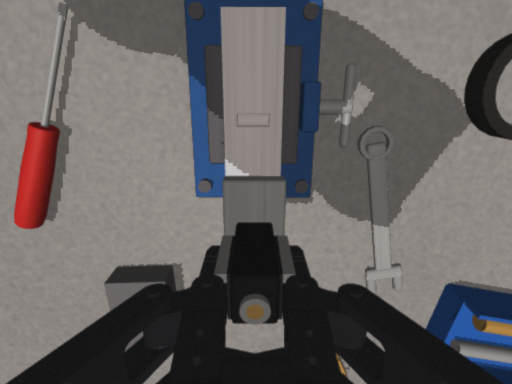

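The slot shows sharply at pixel (252,119), the held foot at (255,205). The slot's floor reads about 6 mm down. Next I measure foot against slot in the same picture.

```bash
python3 - <<'E'
from h import *
z=np.load("w2.npz");W,d=z["W"],z["d"]
t=np.radians(10.65);R=np.array([[np.cos(t),-np.sin(t)],[np.sin(t),np.cos(t)]])
L=(W[...,:2]-[.5785,-.0288])@R*1000
print("tcp L",(np.array([.5903,-.0842])-[.5785,-.0288])@R*1000)
m=(d>0)&(abs(W[...,2]-.131)<.006)&(abs(L[...,0])<30)&(L[...,1]<0)
for zz in (.125,.128,.131,.134): print(zz,((abs(W[...,2]-zz)<.0015)&m).sum())
r=cv2.minAreaRect(L[m].astype(np.float32));print("foot",m.sum(),np.median(W[m][:,2]),r,L[m].min(0),L[m].max(0),np.percentile(L[m][:,1],[95,99]))
e=m&(L[...,1]>-34)&(L[...,1]<-27);print("foot x range",np.percentile(L[e][:,0],[1,99]))
t0=np.polyfit(L[m][:,1],W[m][:,2]*1000,1);print("foot tilt slope",t0)
b=(d>0)&(abs(W[...,2]-.05)<.003)&(abs(L[...,0])<20)&(L[...,1]>8)&(L[...,1]<60);print("bar slope",np.polyfit(L[b][:,1],W[b][:,2]*1000,1))
E
```

```text
tcp L [  1.35831692 -56.6264512 ]
0.125 43
0.128 148
0.131 2876
0.134 92
foot 3206 0.13086315845863308 ((1.4047431945800781, -38.79814910888672), (33.02998352050781, 34.10780715942383), 89.89016723632812) [-15.65328374 -55.34580683] [ 18.4562622  -22.29223434] [-22.88102696 -22.50973689]
foot x range [-15.18889322  17.83922459]
foot tilt slope [-5.04240092e-02  1.29074040e+02]
bar slope [-7.41052318e-05  4.98652973e+01]
```

```bash
python3 - <<'E'
from h import *
z=np.load("w2.npz");W,d=z["W"],z["d"]
t=np.radians(10.65);R=np.array([[np.cos(t),-np.sin(t)],[np.sin(t),np.cos(t)]])
L=(W[...,:2]-[.5785,-.0288])@R*1000
m=(d>0)&(abs(W[...,2]-.131)<.006)&(abs(L[...,0]-1.4)<15)&(L[...,1]<-22)
for y in range(-44,-22,3):
    k=m&(abs(L[...,1]-y)<1.5);print(y,k.sum(),np.median(W[k][:,2]).round(5))
for x in range(-12,16,4):
    k=m&(abs(L[...,0]-x)<2)&(L[...,1]>-40);print("x",x,k.sum(),np.median(W[k][:,2]).round(5))
E
```

```text
-44 299 0.13102
-41 279 0.13091
-38 280 0.13103
-35 291 0.13093
-32 292 0.13089
-29 300 0.13092
-26 304 0.13091
-23 365 0.13013
x -12 223 0.13087
x -8 262 0.1309
x -4 231 0.13096
x 0 270 0.13085
x 4 240 0.13081
x 8 259 0.13073
x 12 242 0.13076
```

```bash
python3 -m jog '[[1,[0.4,-0.135,0],0],[1,[1,0,0],0],[1,[1.4,0,0],0],[1,[1.4,0,0.4],0],[1,[1,0,1],0],[1,[0.5,0,1],0],[1,[0,0,1],0],[1,[0,0,0.7],0],[1,[0,0,0.3],0],[1,[0,0,0],0]]'
python3 -m jog '[[1,[0,0,0],0],[1,[0,0,0],0],[1,[0,0,0.1],0],[1,[0,0,0.1],0],[1,[0,0,0.1],0],[1,[0,0,0.1],0],[1,[0,0,0.1],0],[1,[0,0,0.1],0],[1,[0,0,0.1],0],[1,[0,0,0],0]]'
```

```text
time_s: 7.47
tcp_pos: [0.5781, -0.0299, 0.272]
orientation: [-0.001, 0.638, 0.77, -0.0]
wrist_force: [-0.3, 0.3, -5.4]
opening: 0.0192
time_s: 8.3
tcp_pos: [0.5782, -0.0297, 0.2655]
orientation: [-0.0, 0.638, 0.77, -0.0]
wrist_force: [0.5, 0.5, -4.9]
opening: 0.0193
```

```bash
python3 -m jog '[[1,[0.09,0.03,-0.1],0],[1,[0,0,0],0],[1,[0,0,0.1],0],[1,[0,0,0.05],0],[1,[0,0,0.05],0],[1,[0,0,0.05],0],[1,[0,0,0.05],0],[1,[0,0,0.05],0],[1,[0,0,0],0],[1,[0,0,0],0]]'
```

```text
time_s: 9.13
tcp_pos: [0.5783, -0.0288, 0.2632]
orientation: [-0.0, 0.638, 0.77, -0.0]
wrist_force: [0.2, -0.1, -4.5]
opening: 0.0191
```

```bash
python3 -m jog '[[1,[0,0,0.05],0],[1,[0,0,0.05],0],[1,[0,0,0.05],0],[1,[0,0,0.05],0],[1,[0,0,0.05],0],[1,[0,0,0],0],[1,[0,0,0],0],[1,[0,0,0],0],[1,[0,0,0],0],[1,[0,0,0],0]]'
python3 -m jog '[[1,[0,0,0.05],0],[1,[0,0,0.05],0],[1,[0,0,0.05],0],[1,[0,0,0.05],0],[1,[0,0,0],0],[1,[0,0,0],0],[1,[0,0,0],0],[1,[0,0,0],0],[1,[0,0,0],0],[1,[0,0,0],0]]'
```

```text
time_s: 9.97
tcp_pos: [0.5783, -0.0288, 0.2607]
orientation: [0.0, 0.638, 0.77, 0.0]
wrist_force: [0.1, -0.6, -4.2]
opening: 0.0191
time_s: 10.8
tcp_pos: [0.5783, -0.0288, 0.2588]
orientation: [0.0, 0.638, 0.77, 0.0]
wrist_force: [-1.4, 1.3, -0.7]
opening: 0.0193
```

The probe passed the bar's top and met the floor about 6 mm below it, as predicted for the shallow slot. Pushing on slowly.

```bash
python3 -m jog '[[1,[0,0,0.06],0],[1,[0,0,0.06],0],[1,[0,0,0.06],0],[1,[0,0,0.06],0],[1,[0,0,0.06],0],[1,[0,0,0.06],0],[1,[0,0,0.06],0],[1,[0,0,0.06],0],[1,[0,0,0],0],[1,[0,0,0],0]]'
python3 -m jog '[[1,[0,0,0.06],0],[1,[0,0,0.06],0],[1,[0,0,0.06],0],[1,[0,0,0.06],0],[1,[0,0,0.06],0],[1,[0,0,0.06],0],[1,[0,0,0.06],0],[1,[0,0,0],0],[1,[0,0,0],0],[1,[0,0,0],0]]'
```

```text
time_s: 11.63
tcp_pos: [0.5783, -0.0288, 0.2538]
orientation: [0.0, 0.638, 0.77, 0.0]
wrist_force: [-1.2, -1.1, 2.5]
opening: 0.0197
time_s: 12.47
tcp_pos: [0.5783, -0.0288, 0.2497]
orientation: [-0.0, 0.638, 0.77, -0.0]
wrist_force: [-0.5, 0.4, 2.1]
opening: 0.0194
```

```bash
python3 -m jog '[[1,[0,0,0.03],0],[1,[0,0,0.03],0],[1,[0,0,0.03],0],[1,[0,0,0.03],0],[1,[0,0,0.02],0],[1,[0,0,0.02],0],[1,[0,0,0],0],[1,[0,0,0],0],[1,[0,0,0],0],[1,[0,0,0],0]]'
python3 -m jog '[[1,[0,0,0.02],0],[1,[0,0,0.01],0],[1,[0,0,0],0],[1,[0,0,0],0],[1,[0,0,0],0],[1,[0,0,0],0],[1,[0,0,0],0],[1,[0,0,0],0],[1,[0,0,0],0],[1,[0,0,0],0]]'
```

```text
time_s: 13.3
tcp_pos: [0.5783, -0.0288, 0.2481]
orientation: [-0.0, 0.638, 0.77, -0.0]
wrist_force: [-1.4, -0.8, 2.1]
opening: 0.019
time_s: 14.13
tcp_pos: [0.5783, -0.0288, 0.2478]
orientation: [0.0, 0.638, 0.77, -0.0]
wrist_force: [-1.6, -0.5, 3.9]
opening: 0.0192
```

```bash
python3 -m jog '[[1,[0,0,0.02],0],[1,[0,0,0],0],[1,[0,0,0],0],[1,[0,0,0],0],[1,[0,0,0],0],[1,[0,0,0],0],[1,[0,0,0],0],[1,[0,0,0],0],[1,[0,0,0],0],[1,[0,0,0],0]]'
python3 -m jog '[[1,[0,0,0.02],0],[1,[0,0,0],0],[1,[0,0,0],0],[1,[0,0,0],0],[1,[0,0,0],0],[1,[0,0,0],0],[1,[0,0,0],0],[1,[0,0,0],0],[1,[0,0,0],0],[1,[0,0,0],0]]'
```

```text
time_s: 14.97
tcp_pos: [0.5783, -0.0288, 0.2476]
orientation: [-0.0, 0.638, 0.77, -0.0]
wrist_force: [-1.7, 0.4, 2.7]
opening: 0.0193
time_s: 15.8
tcp_pos: [0.5783, -0.0287, 0.2474]
orientation: [-0.0, 0.638, 0.77, -0.0]
wrist_force: [-1.6, -0.3, 2.9]
opening: 0.0191
```

```bash
python3 -m jog '[[1,[0,0,0.02],0],[1,[0,0,0],0],[1,[0,0,0],0],[1,[0,0,0.02],0],[1,[0,0,0],0],[1,[0,0,0],0],[1,[0,0,0],0],[1,[0,0,0],0],[1,[0,0,0],0],[1,[0,0,0],0]]'
```

```text
time_s: 16.63
tcp_pos: [0.5783, -0.0287, 0.2473]
orientation: [0.0, 0.638, 0.77, 0.0]
wrist_force: [-3.2, -0.2, 5.9]
opening: 0.0196
```

```bash
python3 -m jog '[[1,[0,0,0.02],0],[1,[0,0,0],0],[1,[0,0,0.02],0],[1,[0,0,0],0],[1,[0,0,0],0],[1,[0,0,0],0],[1,[0,0,0],0],[1,[0,0,0],0],[1,[0,0,0],0],[1,[0,0,0],0]]'
```

```text
time_s: 17.47
tcp_pos: [0.5782, -0.0287, 0.2473]
orientation: [0.0, 0.638, 0.77, 0.0]
wrist_force: [-3.2, -0.3, 9.0]
opening: 0.019
```

Force rises while the height stays at 0.2473, so the foot is seated. Releasing and backing off.

```bash
python3 -m jog '[[0.7,[0,0,0],0],[0.5,[0,0,0],0],[0,[0,0,0],0],[0,[0,0,0],0],[0,[0,0,0],0],[0,[0,0,0],0],[0,[0,0,0],0],[0,[0,0,0],0],[0,[0,0,-0.3],0],[0,[0,0,-0.7],0]]'
python3 -m jog '[[0,[0,0,-1],0],[0,[0,0,-1.5],0],[0,[0,0,-2],0],[0,[0,0,-2],0],[0,[0,0,-2],0],[0,[0,0,-2],0],[0,[0,0,-2],0],[0,[0,0,-1],0],[0,[0,0,-0.5],0],[0,[0,0,0],0]]'
python3 - <<'E'
from h import *
s=env.get_state();print(s["tcp_pos"],s["wrist_force"],s["time_s"])
im,d=eyes.grab_frame("wrist");W=cloud("wrist",d);cv2.imwrite("pics/w3.png",im);np.savez("w3.npz",W=W,d=d)
t=np.radians(10.65);R=np.array([[np.cos(t),-np.sin(t)],[np.sin(t),np.cos(t)]])
L=(W[...,:2]-[.5785,-.0288])@R*1000
n=(d>0)&(abs(L[...,0])<40)&(abs(L[...,1])<45)
def rect(name,a,b):
    m=n&(W[...,2]>a)&(W[...,2]<b)
    if m.sum()>15: r=cv2.minAreaRect(L[m].astype(np.float32));print(name,m.sum(),np.median(W[m][:,2]).round(4),r)
b=n&(abs(W[...,2]-.05)<.004);print("bar z",np.median(W[b][:,2]))
rect("foot",.058,.066);rect("col",.11,.1175);rect("tail",.119,.15)
for y in (-30,-22,22,30):
    k=n&(abs(L[...,0])<12)&(abs(L[...,1]-y)<3)&(abs(W[...,2]-.062)<.01)
    if k.any(): print("foot y",y,np.median(W[k][:,2]).round(4))
a,_=eyes.grab_frame("top");
E
```

```text
time_s: 18.3
tcp_pos: [0.5782, -0.0287, 0.2563]
orientation: [-0.001, 0.638, 0.77, -0.0]
wrist_force: [-0.4, 0.5, -0.2]
opening: 0.0852
time_s: 19.13
tcp_pos: [0.5782, -0.0287, 0.3976]
orientation: [0.001, 0.638, 0.77, 0.0]
wrist_force: [-0.2, 0.0, 0.4]
opening: 0.0853
[ 0.57816282 -0.02870909  0.39761516] [-0.18953835  0.01590081  0.43915439] 19.1333
bar z 0.04862176205518348
foot 1341 0.0607 ((0.541956901550293, 0.22592544555664062), (33.96059036254883, 70.11717224121094), 0.762661874294281)
col 433 0.1125 ((0.880767822265625, 0.2613840103149414), (24.00065803527832, 19.336631774902344), 89.99551391601562)
tail 175 0.1299 ((1.2484674453735352, -0.08535003662109375), (10.6015043258667, 11.935400009155273), 0.45611491799354553)
foot y -30 0.0607
foot y -22 0.0597
foot y 22 0.0608
foot y 30 0.0606
```

View pics/w3.png

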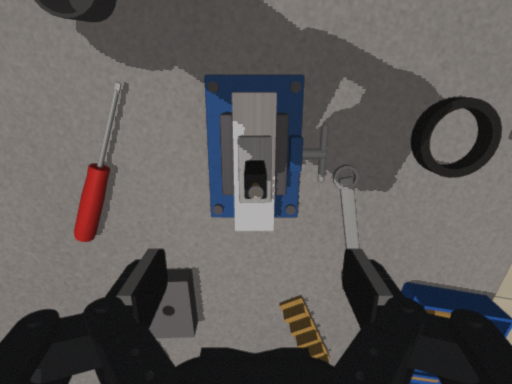

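The gauge stands over the slot (pixel 256,175) and is free. Foot top is 12.1 mm above the bar and level. The probe tail is about 17.4 mm above the column top, so the probe is in about 11.4 mm and the slot about 6.6 mm deep: shallow, so the lever goes to the robot side.

```bash
python3 -m jog '[[1,[2,0.3,0],0],[1,[3.4,0.6,0],0],[1,[3.4,0.6,0],0],[1,[3.4,0.6,0],0],[1,[3.4,0.6,0],0],[1,[3.4,0.6,0],0],[1,[3.4,0.6,0],0],[1,[3.4,0.6,0],0],[1,[3.15,0.25,0],0],[1,[0,0.58,0],0]]'
python3 -m jog '[[1,[0,0,0],0.07],[1,[0,0,0],0.07],[1,[0,0,2],0],[1,[0,0,2.5],0],[1,[0,0,2.5],0],[1,[0,0,2.5],0],[1,[0,0,2.5],0],[1,[0,0,1.5],0],[1,[0,0,0.5],0],[1,[0,0,0],0]]'
python3 - <<'E'
from h import *
im,d=eyes.grab_frame("scene");cv2.imwrite("pics/s3.png",cv2.resize(im[130:300,220:450],(690,510)))
im,d=eyes.grab_frame("top");W=cloud("top",d)
m=(abs(W[...,0]-.515)<.03)&(abs(W[...,1]-.262)<.03)&(W[...,2]>.085)&(W[...,2]<.12);print(W[m].mean(0),m.sum(),W[m].max(0))
E
```

```text
time_s: 20.07
tcp_pos: [0.5753, 0.2704, 0.3951]
orientation: [-0.001, 0.636, 0.772, -0.001]
wrist_force: [0.2, -0.6, 0.2]
opening: -0.0
time_s: 20.9
tcp_pos: [0.5768, 0.2652, 0.2547]
orientation: [-0.001, 0.69, 0.723, -0.002]
wrist_force: [-0.1, -0.5, -0.6]
opening: -0.0002
[0.51762761 0.25888009 0.10971995] 119 [0.52955379 0.26955947 0.11712228]
```

View pics/s3.png

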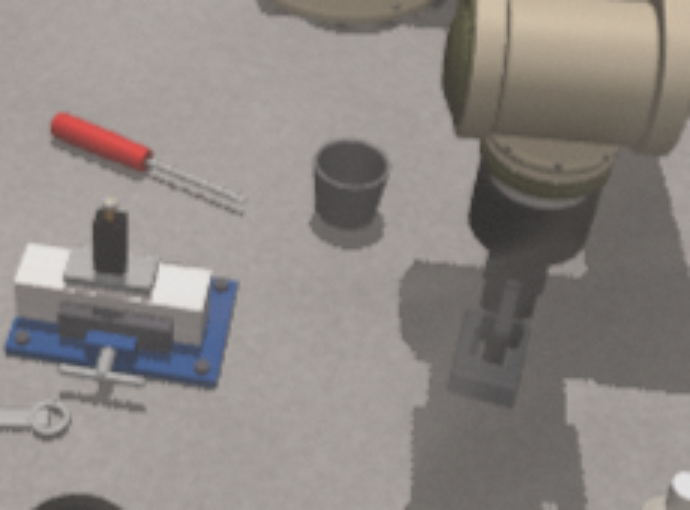

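```bash
python3 -m jog '[[1,[-0.3,-0.6,0],0],[1,[0,-0.8,0],0],[1,[0,-0.8,0],0],[1,[0,-0.8,0],0],[1,[0,-0.8,0],0],[1,[0,-0.8,0],0],[1,[0,-0.8,0],0],[1,[0,-0.8,0],0],[1,[0,0,0],0],[1,[0,0,0],0]]'
python3 -m jog '[[1,[0,-0.2,0],0],[1,[0,-0.2,0],0],[1,[0,-0.2,0],0],[1,[0,-0.2,0],0],[1,[0,0,0],0],[1,[0,0,0],0],[1,[0,0,0],0],[1,[0,0,0],0],[1,[0,0,0],0],[1,[0,0,0],0]]'
```

```text
time_s: 21.83
tcp_pos: [0.5147, 0.2598, 0.2567]
orientation: [-0.0, 0.69, 0.724, -0.0]
wrist_force: [0.6, 0.4, -0.6]
opening: -0.0006
time_s: 22.67
tcp_pos: [0.5071, 0.2593, 0.2566]
orientation: [-0.0, 0.69, 0.724, 0.0]
wrist_force: [0.2, -0.1, -0.2]
opening: -0.0
```

```bash
python3 -m jog '[[1,[0,-0.1,0],0],[1,[0,-0.1,0],0],[1,[0,-0.1,0],0],[1,[0,-0.1,0],0],[1,[0,0,0],0],[1,[0,0,0],0],[1,[0,0,0],0],[1,[0,0,0],0],[1,[0,0,0],0],[1,[0,0,0],0]]'
python3 - <<'E'
from h import *
im,d=eyes.grab_frame("top");W=cloud("top",d)
m=(abs(W[...,0]-.5)<.06)&(abs(W[...,1]-.262)<.03)&(W[...,2]>.07)&(W[...,2]<.12)&(im.sum(2)<200);print(m.sum(), W[m].mean(0),W[m].min(0))
print(spotter.look_for("top","tally_tip"))
E
```

```text
time_s: 23.5
tcp_pos: [0.5031, 0.2591, 0.2566]
orientation: [-0.0, 0.69, 0.724, -0.0]
wrist_force: [0.2, -0.7, 0.4]
opening: -0.0001
143 [0.48980566 0.25273261 0.09945225] [0.46662193 0.24641375 0.07081031]
[{'xy': [107.3, 209.1], 'confidence': 0.64}]
```

```bash
python3 -m jog '[[1,[0,-0.1,0],0],[1,[0,-0.1,0],0],[1,[0,-0.1,0],0],[1,[0,0,0],0],[1,[0,0,0],0],[1,[0,0,0],0],[1,[0,0,0],0],[1,[0,0,0],0],[1,[0,0,0],0],[1,[0,0,0],0]]'
```

```text
time_s: 24.43
tcp_pos: [0.5004, 0.259, 0.2568]
orientation: [0.0, 0.69, 0.724, 0.001]
wrist_force: [5.7, 0.9, -0.5]
opening: 0.0002
```

```bash
python3 -m jog '[[1,[0,-0.1,0],0],[1,[0,-0.1,0],0],[1,[0,0,0],0],[1,[0,0,0],0],[1,[0,0,0],0],[1,[0,0,0],0],[1,[0,0,0],0],[1,[0,0,0],0],[1,[0,0,0],0],[1,[0,0,0],0]]'
```

```text
time_s: 25.27
tcp_pos: [0.4993, 0.2589, 0.257]
orientation: [0.002, 0.69, 0.723, 0.002]
wrist_force: [12.5, 1.1, -4.2]
opening: -0.0001
```

The force now rises against the lever's end stop. Backing off and checking.

```bash
python3 -m jog '[[1,[0,0.4,0],0],[1,[0,1,0],0],[1,[0,2,0],0],[1,[0,1,-1],0],[1,[0,0,-2.5],0],[1,[0,0,-3],0],[1,[0,0,-3],0],[1,[0,0,-3],0],[1,[0,0,-2],0],[1,[0,0,-1],0]]'
python3 -m jog '[[1,[0,3,0],0],[1,[0,3,0],0],[1,[0,3,0],0],[1,[0,2,0],0],[1,[0,0,0],0],[1,[0,0,0],0],[1,[0,0,0],0],[1,[0,0,0],0],[1,[0,0,0],0],[1,[0,0,0],0]]'
python3 - <<'E'
from h import *
s=env.get_state();print(s["tcp_pos"],s["wrist_force"])
im,d=eyes.grab_frame("top");W=cloud("top",d)
cv2.imwrite("pics/t4.png",cv2.resize(im[120:250,60:320],(780,390)))
def rect(n,m): r=cv2.minAreaRect(W[m][:,:2].astype(np.float32)*1000);print(n,m.sum(),np.median(W[m][:,2]),np.round(r[0],1),np.round(r[1],1),r[2])
k=d>0
rect("ball",k&(abs(W[...,0]-.48)<.05)&(abs(W[...,1]-.262)<.03)&(W[...,2]>.08)&(W[...,2]<.13))
g=k&(abs(W[...,0]-.575)<.05)&(abs(W[...,1]+.027)<.05)
rect("foot",g&(abs(W[...,2]-.062)<.004));rect("col",g&(abs(W[...,2]-.114)<.0035))
E
```

```text
time_s: 26.1
tcp_pos: [0.5414, 0.261, 0.4143]
orientation: [0.0, 0.69, 0.724, 0.001]
wrist_force: [0.5, -0.8, 0.4]
opening: -0.0001
time_s: 26.93
tcp_pos: [0.6513, 0.2663, 0.4121]
orientation: [0.0, 0.69, 0.724, 0.0]
wrist_force: [-0.5, -0.1, -0.4]
opening: 0.0001
[0.65125968 0.26627741 0.41213749] [-0.48606918 -0.05342255 -0.35823144]
ball 123 0.10040116466671345 [476.2 259. ] [23.4 22.5] 0.441597580909729
foot 349 0.06166541060574626 [580.2 -27.2] [34.1 69.6] 11.507596015930176
col 79 0.11340865696316926 [580.1 -27.2] [20.1 23.4] 11.706621170043945
```

View pics/t4.png

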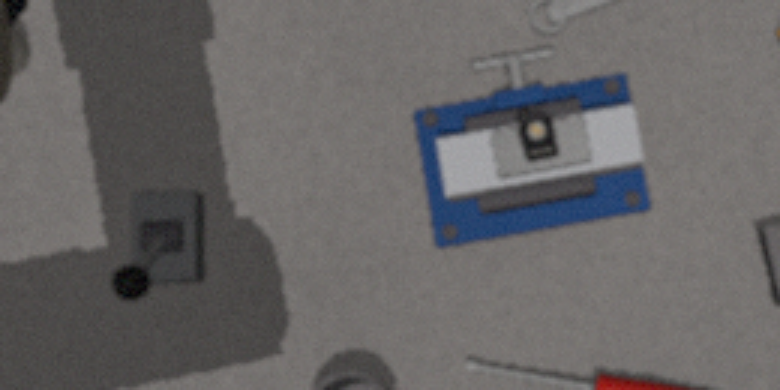

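The lever lies fully to the robot side: its ball, at pixel (130,282), is 38.7 mm from the base's middle. The gauge sits flat over the slot at pixel (540,140), and the robot is clear of everything.

```bash
python3 -c "
from plant import env
print(env.job_done())"
```

```text
the job is handed in; nothing more can be done
None
```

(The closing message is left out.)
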